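# Load a valve body into the sloping spring-gate stand

## Robot

A 7-joint arm with a two-finger parallel gripper is mounted at the origin on the work surface. World frame = base frame: x ahead of the robot, y to its left, z up, the work surface at z = 0. Lengths are in m, angles in rad, forces in N, time in s.
With the tool pointing down it reaches from about 0.425 to 0.925 m from the base axis. Payload 6.8 kg.
Tool frame: the origin (TCP) lies on the mounting face of the last link; the fingertips stand 173 mm ahead of it and the grasp point (between the pads) lies 155 mm ahead of it; z points along the fingers, y is the line along which they close (so a half turn about z gives the same grasp; the last joint's range is limited). The gripper opens to 85 mm and grips with 20 to 120 N. Pads are 22 mm wide; open, the fingers measure 114 mm over their backs; the gripper's body (76 mm by 85 mm) begins 54 mm behind the grasp point. The pads swing forward as they close: fully open they stand 13 mm farther back than shut.
Start: joints at [1.011, 0.477, 0.022, 1.555, -0.011, 1.109, -0.083], TCP at [0.295, -0.607, 0.405] pointing down, gripper open.
Joint ranges: [-2.96, 2.96], [-0.34, 2.1], [-1.41, 1.46], [0.24, 2.44], [-1.37, 4.51], [0.17, 1.92], [-2.96, 2.96]. Speed limits (rad/s): [2.39, 2.39, 3.14, 3.14, 3.14, 3.14, 3.14].

## Interface

Orientations are given as a rotation vector (axis times angle).
In Python, from bench import r gives the robot as it stands.
- The arm moves only by the tool arm_command, never from a script. Its argument "plan" is a list of rows, each an object of numbers: "claw": the closure, from 0 (fully open) to 1 (shut); "tx", "ty", "tz": the shift along the tool's x, y, z in m; "ax", "ay", "az": the turn, a rotation vector about the tool's x, y, z in degrees. A call has exactly 10 rows; each row shifts and turns the commanded pose from where the row before left it, along the tool's axes as they then stand; what a row does not reach is not made up. A row lasts 1/12 s, in which the tool goes at most 41.7 mm and 7.16 degrees, less where a joint would pass 70% of its speed; a pose out of reach is approached as far as the arm can. A call is refused whole if a number of a shift passes 0.0417 or a number of a turn 7.16, either way. A call with a gripper value outside its range is refused whole. The fingers move at their own pace and stop on an object; "squeeze" is the grip in N (left out, the last holds). Time passes only in rows, so rows that do not move let the fingers close, or fill a call up. It gives the time, the measured TCP pose, the force, the opening and the grip force at its end, in the units of the state.
- r.get_obs(): the state, without advancing time (a new reading comes with each control period).
- r.grab_frame(name): name is "side" or "top" or "wrist"; returns the picture (384x512x3 uint8, red, green, blue); there is no depth.
- r.camera_model(name): a dict with "fx", "fy", "cx", "cy" (pixels), "position" and "orientation" of the camera in the world; the wrist camera has in their place "tool_from_camera" (4x4, takes a point from camera to tool coordinates, whose origin is the TCP and whose axes are the flange's). Camera axes: x right, y up, looking along -z (the intrinsics and any distortion apply to the point x, -y, -z); pixel columns grow to the right and rows downward; lengths in m; the calibration is good to about 2 mm. A picture is of the moment at which its call begins: read the wrist's pose just before it. camera_model takes no time and is no camera call.
- r.hand_in(): hands the job in; it is judged then, once.
Trained networks look in the newest picture that a camera, given by its name, has taken for a name from the list of things; names that differ only in an ending like _2 or _b are one class to them, and where a whole thing is asked for, a point or a joint stands for the part that bears it (a point fixed in the world has none). Each returns a list of dicts, best first, with "confidence" (0 to 1); they miss things now and then, are a little off and sometimes report something else, mostly with a low value. They report only what shows in the picture. A call takes as long as a camera call.
- r.boxes_of(target, camera): "location" ([x, y, z] in m, in the coordinates of the camera as it stood for that picture, good to about 4 mm: the middle of the surface that is visible of it).
- r.tip_of(target, camera): "location" ([x, y, z] in m, in the coordinates of the camera as it stood for that picture, good to about 4 mm: a listed point, or the origin of a listed thing).
The state is a dict: "clock": time; "joints": joint angles; "qvel": joint speeds; "tau": joint torques, N m; "tcp_pos": TCP position; "orientation": TCP orientation; "contact_force": force on the tool from outside, world axes, zero at the start; "moment": the same for the moment, N m; "grip_width": finger opening in m; "gripper_force": force on a finger pad.
Only numpy, scipy, OpenCV 4.12 (cv2) and the standard library are available. Lean on these libraries where they do the work, as an engineer would, in place of code of your own. Each camera call takes 0.05 s, during which the arm holds its last target. There are 200 camera calls.

## Task

Load the long steel valve body into the sloping test stand: with the valve, push the stand's spring gate back towards the low end and hold it open while you lower the valve onto the sloping bed, then let the gate push the valve's upper end fully home under the hood at the top, and let go so that the spring holds it there. Leave the shorter valve body and the other loose parts where they are.

Things in the scene. Friction and masses are not known exactly. Their poses are not given: they have to be found in the camera images.
- valve_center (a point): Centre of the LONG valve body, a loose steel casting, 0.3 to 0.6 kg, lying flat on the table, 140 mm long along its x axis. A 46 mm square flange 16 mm thick at each end; between them a square waist 36 x 36 mm, 108 mm long, with flat sides: grip it there, across its y axis. The point is midway, 23 mm above its underside. Ends alike, four sides alike: either end may go up.
- short_center (a point): Centre of the SHORT valve body, 90 mm long, otherwise the same section (46 mm square flanges, 36 mm waist), 23 mm above its underside. Bystander: leave it.
- seat (a point): Where the long valve's centre must rest, 23 mm above the stand's bed; the bed there is 110 mm over the table. Axes of the bed: x uphill along it (30 degrees above level, roughly away from the robot), y level across, z square off the bed, leaning back to the robot. Flat bed 110 mm wide, from x = -170 to +90 mm, nothing beside its middle. The stand is fixed to the table.
- hood_lip (a point): Middle of the top of the lip of the fixed hood at the bed's upper end; same axes as the seat. In the seat's frame it is at x = +58 mm (the lip's downhill edge), z = +33. The lip is 6 mm thick, its underside 50 mm above the bed; the hood's inner back face is at x = +70, 12 mm in; its two cheeks stand 56 mm apart. Lip edge to closed gate is 118 mm, so the gate must go back over 22 mm.
- gate_face (a point): Uphill face of the sprung gate, a steel plate 64 mm wide, 12 mm thick, square off the bed; face at x = -60 mm in the seat's frame when closed. It reaches 76 mm above the bed, 20 mm higher than the hood, so a valve held parallel to the bed just above the hood still meets its upper part. The point is 38 mm above the bed and moves with the gate; same axes as the seat.
- gate (a joint): How far the gate is pushed back downhill (m): 0 closed, 0.040 at its stop, 0.010 when the valve is home. The spring pushes it uphill with 6 N when closed plus 0.3 N per mm (about 9 N at 10 mm, 14 N at 26 mm).
- elbow: Loose steel pipe elbow, 95 mm tall, 90 mm long, on a small foot plate; origin under it at table height. Bystander.
- clamp_a: Loose open C-shaped steel pipe clamp lying flat, about 95 mm across, 16 mm high; origin under its centre. Bystander.
- clamp_b: A second clamp like clamp_a. Bystander.
- wrench: Loose steel wrench 180 mm long lying flat; origin under its centre. Bystander.

How it is judged:
By the outcome, as a careful person would: the job done as asked, in the order asked, and still so for the second after the job is handed in, with the robot touching nothing.
It also fails if it takes over 45 s, if anything falls off the work surface, if the arm or the gripper's body presses on something with over 40 N, if the wrist force passes 120 N, or if a joint passes its speed limit or range.

## Working session

There is one attempt and no reset: what is moved stays moved. The work goes in short steps, Python scripts to look and compute and a tool call to move; the robot and the scene stay as the last step left them, time stands still between calls to the robot, and variables do not carry over. Pictures are saved under pics/ and viewed, at most 11 in all, crops included, and the job is handed in when it is done.

Besides the shell and the picture viewer there is one more tool, called after "Request:" as a command line: name --argument value ..., lists and objects as JSON in quotes. arm_command: Moves the arm, as the interface text tells. Its arguments: {"type":"object","properties":{"plan":{"type":"array","items":{"type":"object","properties":{"claw":{"type":"number"},"tx":{"type":"number"},"ty":{"type":"number"},"tz":{"type":"number"},"ax":{"type":"number"},"ay":{"type":"number"},"az":{"type":"number"}}}},"squeeze":{"type":"number"}},"required":["plan"]}

```bash
ls; mkdir -p pics; cat > h.py <<'E'
import numpy as np,cv2
from bench import r
from scipy.spatial.transform import Rotation as R
def cam(n):
    m=r.camera_model(n)
    if 'tool_from_camera' in m:
        o=r.get_obs();T=np.eye(4);T[:3,:3]=R.from_rotvec(o['orientation']).as_matrix();T[:3,3]=o['tcp_pos']
        return T@np.array(m['tool_from_camera'])
    T=np.eye(4);q=np.array(m['orientation'])
    T[:3,:3]=q if q.shape==(3,3) else (R.from_rotvec(q).as_matrix() if q.size==3 else R.from_quat(q).as_matrix());T[:3,3]=m['position'];return T
def w(T,p): return T[:3,:3]@np.array(p)+T[:3,3]
def px(n,T,P):
    m=r.camera_model(n);c=T[:3,:3].T@(np.array(P)-T[:3,3]);return m['cx']+m['fx']*c[0]/-c[2], m['cy']+m['fy']*c[1]/c[2]
E
python3 - <<'E'
from h import *
np.set_printoptions(precision=4,suppress=True)
print(r.get_obs())
for n in ['side','top']:
    print(n,r.camera_model(n))
    im=r.grab_frame(n);cv2.imwrite(f'pics/{n}0.png',im[:,:,::-1]);T=cam(n)
    for t in ['valve_center','short_center','seat','hood_lip','gate_face','elbow','clamp_a','wrench']:
        for d in r.tip_of(t,n)[:3]:
            P=w(T,d['location']);print(n,t,round(d['confidence'],2),P,np.round(px(n,T,P)))
E
```

```text
pics
{'clock': 0.0, 'joints': array([ 1.0109,  0.4778,  0.0223,  1.5564, -0.0114,  1.1093, -0.0831]), 'qvel': array([ 0.0019, -0.001 ,  0.0004,  0.0007, -0.0002,  0.0014, -0.0011]), 'tau': array([  0.0011, -59.6448,   1.6085, -28.1197,   0.0125,   0.0094,
        -0.    ]), 'tcp_pos': array([ 0.2946, -0.607 ,  0.4037]), 'orientation': array([-3.0601, -0.7034,  0.0009]), 'contact_force': array([ 1.0423, -0.0791, -0.3305]), 'moment': array([-0.0004, -0.0239,  0.0073]), 'gripper_force': 0.0, 'grip_width': 0.08547291320524014}
side {'fx': 385.26945942280526, 'fy': 385.26945942280526, 'cx': 247.988997726122, 'cy': 185.5399010831563, 'position': array([0.2258, 0.6996, 0.7772]), 'orientation': array([ 0.234 , -1.1807, -2.551 ])}
side valve_center 0.8 [0.6288 0.1196 0.0266] [186. 236.]
side short_center 0.57 [0.4922 0.2777 0.0277] [208. 302.]
side seat 0.93 [ 0.4996 -0.1595  0.1283] [268. 156.]
side hood_lip 0.83 [ 0.5318 -0.1483  0.19  ] [256. 137.]
side gate_face 0.97 [ 0.4471 -0.1682  0.1079] [286. 163.]
side elbow 0.7 [ 0.455   0.084  -0.0008] [253. 251.]
side clamp_a 0.91 [0.6608 0.3427 0.0003] [129. 310.]
side clamp_a 0.5 [ 0.6361 -0.4318 -0.0018] [255. 136.]
side wrench 0.65 [ 0.3915 -0.3798 -0.0007] [317. 157.]
top {'fx': 372.66225221221106, 'fy': 372.66225221221106, 'cx': 256.033676463684, 'cy': 192.3717018927422, 'position': array([ 0.3593, -0.0288,  1.1515]), 'orientation': array([ 0.1005, -0.124 , -1.573 ])}
top valve_center 0.9 [0.6282 0.1209 0.0233] [202. 158.]
top short_center 0.67 [0.4904 0.2796 0.0236] [149. 203.]
top seat 0.66 [ 0.5031 -0.1577  0.1295] [297. 193.]
top hood_lip 0.61 [ 0.5358 -0.1468  0.1882] [295. 178.]
top gate_face 0.58 [ 0.4431 -0.1718  0.1142] [302. 215.]
top elbow 0.8 [ 0.456   0.0824 -0.0007] [214. 215.]
top clamp_a 0.65 [ 0.6369 -0.4356 -0.0024] [378. 157.]
top clamp_a 0.57 [0.6567 0.3403 0.0016] [133. 151.]
top wrench 0.63 [ 0.384  -0.372  -0.0035] [362. 237.]
```

View pics/side0.png

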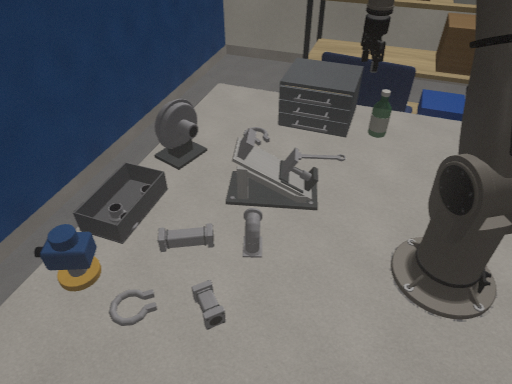

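View pics/top0.png

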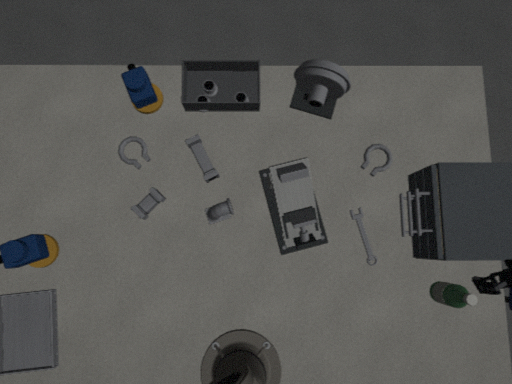

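Side view: the long valve is at about (186,236), the short one at (208,302), the elbow at (253,235) and the stand at (270,165). The top view agrees: valve at (202,158), yaw about 28°, and stand at (297,200), yaw about 13°. The network points match both pictures, so I'm moving over the valve.

Request:
arm_command --plan '[{"claw": 0,"tx": 0.028,"ty": -0.026,"tz": -0.006},{"claw": 0,"tx": 0.028,"ty": -0.026,"tz": -0.006},{"claw": 0,"tx": 0.028,"ty": -0.026,"tz": -0.006},{"claw": 0,"tx": 0.028,"ty": -0.026,"tz": -0.006},{"claw": 0,"tx": 0.028,"ty": -0.026,"tz": -0.006},{"claw": 0,"tx": 0.028,"ty": -0.026,"tz": -0.006},{"claw": 0,"tx": 0.028,"ty": -0.026,"tz": -0.006},{"claw": 0,"tx": 0.028,"ty": -0.026,"tz": -0.006},{"claw": 0,"tx": 0.028,"ty": -0.026},{"claw": 0,"tx": 0.028,"ty": -0.026}]'

```text
invalid input at $.plan[0]: expected keys claw, tx, ty, tz, ax, ay, az
```

```bash
python3 - <<'E'
from h import *
np.set_printoptions(precision=4,suppress=True)
o=r.get_obs();print(o['clock'],o['tcp_pos'],o['orientation'],o['joints']);T=cam('wrist');print(r.camera_model('wrist'))
im=r.grab_frame('wrist');cv2.imwrite('pics/w0.png',im[:,:,::-1])
for t in ['seat','hood_lip','gate_face']:
    for d in r.tip_of(t,'wrist')[:2]:
        P=w(T,d['location']);print(t,round(d['confidence'],2),P,np.round(px('wrist',T,P)))
E
```

```text
0.9 [ 0.2947 -0.6073  0.4047] [-3.0618 -0.7036 -0.0001] [ 1.0109  0.477   0.0224  1.5554 -0.0115  1.1093 -0.0831]
{'fx': 307.08653400481825, 'fy': 307.08653400481825, 'cx': 253.67641518370777, 'cy': 194.28653968541275, 'tool_from_camera': array([[-0.0001,  0.9585,  0.285 ,  0.0726],
       [ 1.    ,  0.0003, -0.0009,  0.0012],
       [-0.0009,  0.285 , -0.9585,  0.0318],
       [ 0.    ,  0.    ,  0.    ,  1.    ]])}
```

Request:
arm_command --plan '[{"claw": 0,"tx": 0.028,"ty": -0.026,"tz": -0.006,"ax": 0,"ay": 0,"az": 0},{"claw": 0,"tx": 0.028,"ty": -0.026,"tz": -0.006,"ax": 0,"ay": 0,"az": 0},{"claw": 0,"tx": 0.028,"ty": -0.026,"tz": -0.006,"ax": 0,"ay": 0,"az": 0},{"claw": 0,"tx": 0.028,"ty": -0.026,"tz": -0.006,"ax": 0,"ay": 0,"az": 0},{"claw": 0,"tx": 0.028,"ty": -0.026,"tz": -0.006,"ax": 0,"ay": 0,"az": 0},{"claw": 0,"tx": 0.028,"ty": -0.026,"tz": -0.006,"ax": 0,"ay": 0,"az": 0},{"claw": 0,"tx": 0.028,"ty": -0.026,"tz": -0.006,"ax": 0,"ay": 0,"az": 0},{"claw": 0,"tx": 0.028,"ty": -0.026,"tz": -0.006,"ax": 0,"ay": 0,"az": 0},{"claw": 0,"tx": 0.028,"ty": -0.026,"tz": 0,"ax": 0,"ay": 0,"az": 0},{"claw": 0,"tx": 0.028,"ty": -0.026,"tz": 0,"ax": 0,"ay": 0,"az": 0}]'

```text
clock: 1.93
tcp_pos: [0.4334, -0.2494, 0.4535]
orientation: [3.061, 0.703, 0.002]
contact_force: [0.9, -0.6, 0.0]
grip_width: 0.0854
gripper_force: 0.0
```

```bash
cat > look.py <<'E'
from h import *
import sys
np.set_printoptions(precision=4,suppress=True)
o=r.get_obs();print(o['clock'],o['tcp_pos'],o['orientation'],o['joints']);T=cam('wrist')
im=r.grab_frame('wrist');cv2.imwrite(f'pics/{sys.argv[1]}.png',im[:,:,::-1])
for t in sys.argv[2:]:
    for d in r.tip_of(t,'wrist')[:2]:
        P=w(T,d['location']);print(t,round(d['confidence'],2),P,np.round(px('wrist',T,P)))
E
python3 look.py w1 seat hood_lip gate_face
```

```text
1.9333 [ 0.4334 -0.2494  0.4535] [3.0606 0.7031 0.002 ] [ 0.5527  0.149  -0.1731  1.8964  0.0291  1.0968 -0.7509]
seat 0.81 [ 0.4979 -0.158   0.1319] [190.  73.]
hood_lip 0.9 [ 0.5321 -0.1489  0.1834] [182.  13.]
gate_face 0.65 [ 0.441  -0.1735  0.1091] [187. 137.]
```

Request:
arm_command --plan '[{"claw": 0,"tx": 0.033,"ty": -0.0245,"tz": 0,"ax": 0,"ay": 0,"az": 0},{"claw": 0,"tx": 0.033,"ty": -0.0245,"tz": 0,"ax": 0,"ay": 0,"az": 0},{"claw": 0,"tx": 0.033,"ty": -0.0245,"tz": 0,"ax": 0,"ay": 0,"az": 0},{"claw": 0,"tx": 0.033,"ty": -0.0245,"tz": 0,"ax": 0,"ay": 0,"az": 0},{"claw": 0,"tx": 0.033,"ty": -0.0245,"tz": 0,"ax": 0,"ay": 0,"az": 0},{"claw": 0,"tx": 0.033,"ty": -0.0245,"tz": 0,"ax": 0,"ay": 0,"az": 0},{"claw": 0,"tx": 0.033,"ty": -0.0245,"tz": 0,"ax": 0,"ay": 0,"az": 0},{"claw": 0,"tx": 0.033,"ty": -0.0245,"tz": 0.005,"ax": 0,"ay": 0,"az": 0},{"claw": 0,"tx": 0.033,"ty": -0.0245,"tz": 0.005,"ax": 0,"ay": 0,"az": 0},{"claw": 0,"tx": 0.033,"ty": -0.0245,"tz": 0.005,"ax": 0,"ay": 0,"az": 0}]'

```text
clock: 2.97
tcp_pos: [0.6244, 0.1128, 0.4373]
orientation: [3.062, 0.698, -0.0]
contact_force: [0.8, -0.9, -0.3]
grip_width: 0.0855
gripper_force: 0.0
```

```bash
python3 look.py w2 valve_center short_center
```

```text
2.9667 [0.6244 0.1128 0.4373] [ 3.0619  0.698  -0.    ] [-0.0005  0.4107 -0.3744  1.6004  0.1611  1.161  -1.5334]
valve_center 0.85 [0.6338 0.1137 0.0278] [255. 157.]
short_center 0.76 [0.4915 0.2832 0.0178] [ 92. 197.]
```

View pics/w2.png

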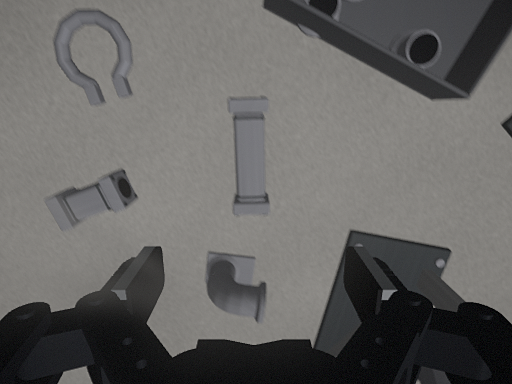

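View pics/w1.png

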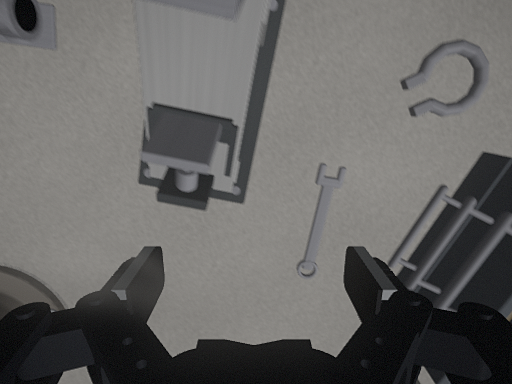

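w2: the valve is upright in the wrist picture, with its flanges at (248,103) and (251,205) and its waist centre at about (251,157), where the network puts it. w1: the stand's gate plate is at (185,135), and its base's right edge runs from (283,0) to (243,203). I'll fit line segments for the yaws.

```bash
cat > lines.py <<'E'
from h import *
np.set_printoptions(precision=4,suppress=True)
m=r.camera_model('wrist');Tc=np.array(m['tool_from_camera'])
def ray(T,u,v,z):
    d=T[:3,:3]@np.array([(u-m['cx'])/m['fx'],-(v-m['cy'])/m['fy'],-1]);return T[:3,3]+d*(z-T[2,3])/d[2]
def go(f,p,o,box,z,ml):
    T=np.eye(4);T[:3,:3]=R.from_rotvec(o).as_matrix();T[:3,3]=p;T=T@Tc
    g=cv2.imread(f,0);L=cv2.createLineSegmentDetector().detect(g)[0][:,0]
    for l in L:
        if np.hypot(l[0]-l[2],l[1]-l[3])<ml or not(box[0]<min(l[0],l[2]) and max(l[0],l[2])<box[2] and box[1]<min(l[1],l[3])+1 and max(l[1],l[3])<box[3]):continue
        a=ray(T,l[0],l[1],z);b=ray(T,l[2],l[3],z);d=b-a;print(l,a[:2],b[:2],'yaw',round(np.degrees(np.arctan2(d[1],d[0]))%180,1))
go('pics/w2.png',[.6244,.1128,.4373],[3.0619,.698,0],(215,85,285,225),.046,15)
print('stand z=.01');go('pics/w1.png',[.4334,-.2494,.4535],[3.0606,.7031,.002],(120,-1,290,210),.01,35)
E
python3 lines.py
```

```text
[230.7441 211.8973 234.2199 193.33  ] [0.5614 0.112 ] [0.5851 0.1181] yaw 14.5
[235.7249 191.9279 232.267  116.7994] [0.5875 0.1172] [0.6665 0.1579] yaw 27.3
[266.8958 203.428  234.3681 203.8632] [0.5907 0.0764] [0.5729 0.1123] yaw 116.4
[261.8731 119.1908 236.8757 119.4459] [0.6787 0.1264] [0.6661 0.1519] yaw 116.2
[241.875 200.625 261.875 200.625] [0.5807 0.1057] [0.5913 0.0836] yaw 115.6
[241.8632 195.2021 263.1315 194.6095] [0.587  0.1087] [0.5989 0.0856] yaw 117.3
[229.3838  96.4341 258.1304  96.1225] [0.6852 0.1699] [0.6994 0.1412] yaw 116.3
[235.8669 121.8645 238.8997 191.8956] [0.6632 0.1519] [0.5892 0.1137] yaw 27.3
[260.6415 197.9053 240.6266 198.2256] [0.5938 0.0865] [0.5828 0.1084] yaw 116.6
[265.6105  98.999  230.6142 100.3438] [0.7002 0.1323] [0.682 0.167] yaw 117.8
[234.3691 111.0633 260.6479 111.4159] [0.6733 0.1584] [0.6858 0.1314] yaw 114.9
[264.2711 138.1294 265.0588 156.8462] [0.6608 0.1145] [0.6416 0.104 ] yaw 28.7
stand z=.01
[152.8777 101.7946 230.6026 118.2309] [ 0.445  -0.1025] [ 0.4699 -0.2008] yaw 104.2
[203.5004 209.9391 158.0289 201.1203] [ 0.3381 -0.2189] [ 0.3223 -0.1562] yaw 104.1
[137.5085 181.9353 143.3303 120.7635] [ 0.3361 -0.1208] [ 0.4173 -0.0997] yaw 14.6
[238.2063 155.8655 258.3036  44.6331] [ 0.4295 -0.2306] [ 0.5641 -0.1948] yaw 14.9
[285.028    0.2435 243.171  202.8763] [ 0.6206 -0.2021] [ 0.3721 -0.2651] yaw 14.2
[237.6332 126.5935 229.5671 176.502 ] [ 0.4642 -0.2135] [ 0.3985 -0.232 ] yaw 15.7
[208.5859 164.5842 142.9727 151.3822] [ 0.4012 -0.1994] [ 0.3793 -0.113 ] yaw 104.2
[204.452  201.471  159.4203 192.8874] [ 0.3503 -0.2152] [ 0.3345 -0.1536] yaw 104.4
[229.4389 121.5714 155.5444 106.0075] [ 0.4653 -0.2012] [ 0.4416 -0.1074] yaw 104.2
```

Request:
arm_command --plan '[{"claw": 0,"tx": 0.004,"ty": -0.001,"tz": 0.03,"ax": 0,"ay": 0,"az": -1},{"claw": 0,"tx": 0.004,"ty": -0.001,"tz": 0.036,"ax": 0,"ay": 0,"az": 0},{"claw": 0,"tx": 0,"ty": 0,"tz": 0.036,"ax": 0,"ay": 0,"az": 0},{"claw": 0,"tx": 0,"ty": 0,"tz": 0.036,"ax": 0,"ay": 0,"az": 0},{"claw": 0,"tx": 0,"ty": 0,"tz": 0.036,"ax": 0,"ay": 0,"az": 0},{"claw": 0,"tx": 0,"ty": 0,"tz": 0.036,"ax": 0,"ay": 0,"az": 0},{"claw": 0,"tx": 0,"ty": 0,"tz": 0.026,"ax": 0,"ay": 0,"az": 0},{"claw": 0,"tx": 0,"ty": 0,"tz": 0.02,"ax": 0,"ay": 0,"az": 0},{"claw": 0,"tx": 0,"ty": 0,"tz": 0,"ax": 0,"ay": 0,"az": 0},{"claw": 0.3,"tx": 0,"ty": 0,"tz": 0,"ax": 0,"ay": 0,"az": 0}]'

```text
clock: 3.95
tcp_pos: [0.6294, 0.1162, 0.181]
orientation: [3.055, 0.726, -0.004]
contact_force: [-0.1, -0.2, 0.7]
grip_width: 0.0755
gripper_force: 0.0
```

Request:
arm_command --plan '[{"claw": 1,"tx": 0,"ty": 0,"tz": 0,"ax": 0,"ay": 0,"az": 0},{"claw": 1,"tx": 0,"ty": 0,"tz": 0,"ax": 0,"ay": 0,"az": 0},{"claw": 1,"tx": 0,"ty": 0,"tz": 0,"ax": 0,"ay": 0,"az": 0},{"claw": 1,"tx": 0,"ty": 0,"tz": 0,"ax": 0,"ay": 0,"az": 0},{"claw": 1,"tx": 0,"ty": 0,"tz": 0,"ax": 0,"ay": 0,"az": 0},{"claw": 1,"tx": 0,"ty": 0,"tz": 0,"ax": 0,"ay": 0,"az": 0},{"claw": 1,"tx": 0,"ty": 0,"tz": 0,"ax": 0,"ay": 0,"az": 0},{"claw": 1,"tx": 0,"ty": 0,"tz": 0,"ax": 0,"ay": 0,"az": 0},{"claw": 1,"tx": 0,"ty": 0,"tz": 0,"ax": 0,"ay": 0,"az": 0},{"claw": 1,"tx": 0,"ty": 0,"tz": 0,"ax": 0,"ay": 0,"az": 0}]' --squeeze 100

```text
clock: 4.78
tcp_pos: [0.6303, 0.1187, 0.1839]
orientation: [3.055, 0.73, 0.005]
contact_force: [-0.6, -1.6, 8.5]
grip_width: 0.0345
gripper_force: 101.3
```

Request:
arm_command --plan '[{"claw": 1,"tx": 0,"ty": 0,"tz": -0.02,"ax": 0,"ay": 0,"az": 0},{"claw": 1,"tx": 0,"ty": 0,"tz": -0.025,"ax": 0,"ay": 0,"az": 0},{"claw": 1,"tx": 0,"ty": 0,"tz": -0.03,"ax": 0,"ay": 0,"az": 1},{"claw": 1,"tx": 0,"ty": 0,"tz": -0.03,"ax": 0,"ay": 0,"az": 2},{"claw": 1,"tx": 0,"ty": 0,"tz": -0.03,"ax": 0,"ay": 0,"az": 2},{"claw": 1,"tx": 0,"ty": 0,"tz": -0.03,"ax": 0,"ay": 0,"az": 2},{"claw": 1,"tx": 0,"ty": 0,"tz": -0.03,"ax": 0,"ay": 0,"az": 2},{"claw": 1,"tx": 0,"ty": 0,"tz": -0.03,"ax": 0,"ay": 0,"az": 2},{"claw": 1,"tx": 0,"ty": 0,"tz": -0.02,"ax": 0,"ay": 0,"az": 1.5},{"claw": 1,"tx": 0,"ty": 0,"tz": -0.01,"ax": 0,"ay": 0,"az": 0}]'

```text
clock: 5.62
tcp_pos: [0.6293, 0.1189, 0.4402]
orientation: [-3.117, -0.392, -0.007]
contact_force: [0.3, -0.1, -4.9]
grip_width: 0.0349
gripper_force: 100.9
```

```bash
cat > plan.py <<'E'
from h import *
import sys
np.set_printoptions(precision=4,suppress=True)
psi=np.radians(14.3);S=np.array([.5006,-.1575,.130])
B=R.from_euler('ZY',[psi,-np.pi/6]).as_matrix()
G=B@np.diag([1,-1,-1])   # goal tool axes
LV=.161
def rep():
    o=r.get_obs();Rt=R.from_rotvec(o['orientation'])
    v=o['tcp_pos']+Rt.as_matrix()@[0,0,LV]
    print('t',o['clock'],'tcp',o['tcp_pos'],'F seat axes',B.T@o['contact_force'],'grip',o['grip_width'],'\n joints',o['joints'])
    print(' valve centre in seat frame mm',1000*B.T@(v-S),' rot left (tool,deg)',np.degrees((Rt.inv()*R.from_matrix(G)).as_rotvec()))
    return o,Rt
o,Rt=rep()
if len(sys.argv)>3:
    g=np.array([float(a) for a in sys.argv[1:4]])/1000
    P=S+B@g-G@[0,0,LV]; print(' goal tcp',P,'shift tool now',Rt.inv().apply(P-o['tcp_pos']),'world',P-o['tcp_pos'])
E
python3 plan.py 18 0 130; python3 - <<'E'
import sys;sys.argv=['x']
import io,contextlib
with contextlib.redirect_stdout(io.StringIO()):
    from lines import *
    from plan import B,S
T=np.eye(4);T[:3,:3]=R.from_rotvec([3.0606,.7031,.002]).as_matrix();T[:3,3]=[.4334,-.2494,.4535];T=T@Tc
for n,p in dict(g1=[-60,32,53],g2=[-60,-32,53],g3=[-72,32,53],g4=[-72,-32,53],lipL=[58,28,33],lipR=[58,-28,33],bedL=[-170,55,-23],bedR=[-170,-55,-23]).items(): print(n,np.round(px('wrist',T,S+B@(np.array(p)/1000)),1))
E
```

```text
t 5.6167 tcp [0.6293 0.1189 0.4402] F seat axes [-2.2454 -0.1567 -4.4122] grip 0.03493750913117663 
 joints [-0.043   0.4117 -0.328   1.5864  0.1417  1.1626 -1.7218]
 valve centre in seat frame mm [242.2867 236.0246  32.3934]  rot left (tool,deg) [ 0.0055 29.7554  0.0461]
 goal tcp [ 0.3747 -0.1896  0.391 ] shift tool now [-0.3232  0.2358  0.0479] world [-0.2545 -0.3085 -0.0492]
g1 [140.1 152.9]
g2 [210.3 166.9]
g3 [141.2 162.9]
g4 [209.4 176.3]
lipL [140.5   0. ]
lipR [222.9  18.9]
bedL [150.6 177.6]
bedR [232.2 193.5]
```

Request:
arm_command --plan '[{"claw": 1,"tx": 0,"ty": 0.015,"tz": 0,"ax": 0,"ay": 4,"az": 0},{"claw": 1,"tx": 0,"ty": 0.0245,"tz": 0,"ax": 0,"ay": 6,"az": 0},{"claw": 1,"tx": 0,"ty": 0.0245,"tz": 0,"ax": 0,"ay": 6,"az": 0},{"claw": 1,"tx": 0,"ty": 0.0245,"tz": 0,"ax": 0,"ay": 6,"az": 0},{"claw": 1,"tx": 0,"ty": 0.0245,"tz": 0,"ax": 0,"ay": 6,"az": 0},{"claw": 1,"tx": -0.026,"ty": 0.0245,"tz": -0.015,"ax": 0,"ay": 1.8,"az": 0},{"claw": 1,"tx": -0.026,"ty": 0.0245,"tz": -0.015,"ax": 0,"ay": 0,"az": 0},{"claw": 1,"tx": -0.026,"ty": 0.0245,"tz": -0.015,"ax": 0,"ay": 0,"az": 0},{"claw": 1,"tx": -0.026,"ty": 0.0245,"tz": -0.015,"ax": 0,"ay": 0,"az": 0},{"claw": 1,"tx": -0.026,"ty": 0.0245,"tz": -0.015,"ax": 0,"ay": 0,"az": 0}]'

```text
clock: 6.45
tcp_pos: [0.54, -0.1477, 0.4363]
orientation: [-2.952, -0.375, -0.779]
contact_force: [-0.2, -1.5, -5.3]
grip_width: 0.0347
gripper_force: 101.0
```

```bash
python3 plan.py 18 0 110
```

```text
t 6.45 tcp [ 0.54   -0.1477  0.4363] F seat axes [-3.1112 -1.3774 -4.3199] grip 0.03469825591214215 
 joints [ 0.6357  0.2043 -0.4741  1.9353 -0.2295  0.5655 -0.9606]
 valve centre in seat frame mm [187.1493   0.123   84.0041]  rot left (tool,deg) [-0.1385  0.4162  0.1255]
 goal tcp [ 0.3844 -0.1871  0.3737] shift tool now [-0.1705 -0.0007 -0.0248] world [-0.1556 -0.0394 -0.0626]
```

Request:
arm_command --plan '[{"claw": 1,"tx": -0.015,"ty": 0,"tz": -0.01,"ax": 0,"ay": 0.4,"az": 0.1},{"claw": 1,"tx": -0.02,"ty": 0,"tz": -0.01,"ax": 0,"ay": 0,"az": 0},{"claw": 1,"tx": -0.02,"ty": 0,"tz": -0.005,"ax": 0,"ay": 0,"az": 0},{"claw": 1,"tx": -0.02,"ty": 0,"tz": 0,"ax": 0,"ay": 0,"az": 0},{"claw": 1,"tx": -0.02,"ty": 0,"tz": 0,"ax": 0,"ay": 0,"az": 0},{"claw": 1,"tx": -0.02,"ty": 0,"tz": 0,"ax": 0,"ay": 0,"az": 0},{"claw": 1,"tx": -0.02,"ty": 0,"tz": 0,"ax": 0,"ay": 0,"az": 0},{"claw": 1,"tx": -0.02,"ty": 0,"tz": 0,"ax": 0,"ay": 0,"az": 0},{"claw": 1,"tx": -0.015,"ty": 0,"tz": 0,"ax": 0,"ay": 0,"az": 0},{"claw": 1,"tx": 0,"ty": 0,"tz": 0,"ax": 0,"ay": 0,"az": 0}]'

```text
clock: 7.28
tcp_pos: [0.3838, -0.186, 0.3711]
orientation: [-2.949, -0.367, -0.785]
contact_force: [-0.8, 0.6, -5.7]
grip_width: 0.0344
gripper_force: 101.3
```

```bash
python3 plan.py 18 0 62; python3 - <<'E'
from h import *
import sys; sys.argv=['x']
from plan import B,S
a=cv2.cvtColor(r.grab_frame('side'),cv2.COLOR_RGB2BGR)
T=cam('side')
for t in ['valve_center','hood_lip','gate_face','seat']:
    for d in r.tip_of(t,'side')[:1]: print(t,round(d['confidence'],2),1000*B.T@(w(T,d['location'])-S))
b=r.grab_frame('wrist')[:,:,::-1]
c=cv2.resize(a[90:220,200:340],(560,520),interpolation=cv2.INTER_CUBIC);cv2.imwrite('pics/s3.png',c);cv2.imwrite('pics/w3.png',b)
E
```

```text
t 7.2833 tcp [ 0.3838 -0.186   0.3711] F seat axes [-3.4267  0.7409 -4.5893] grip 0.03443011306400142 
 joints [ 0.9205  0.0745 -0.5154  2.2554 -0.6303  0.4838 -0.3954]
 valve centre in seat frame mm [ 15.9775   1.7767 107.9057]  rot left (tool,deg) [-0.2063  0.1702 -0.1725]
 goal tcp [ 0.4077 -0.1812  0.3321] shift tool now [0.0017 0.0014 0.0459] world [ 0.0238  0.0048 -0.039 ]
t 7.2833 tcp [ 0.3838 -0.186   0.3711] F seat axes [-3.4267  0.7409 -4.5893] grip 0.03443011306400142 
 joints [ 0.9205  0.0745 -0.5154  2.2554 -0.6303  0.4838 -0.3954]
 valve centre in seat frame mm [ 15.9775   1.7767 107.9057]  rot left (tool,deg) [-0.2063  0.1702 -0.1725]
valve_center 0.87 [ 16.0469   0.325  111.395 ]
hood_lip 0.85 [59.54   -0.6825 36.5405]
gate_face 0.91 [-56.607    4.1654  10.8645]
```

View pics/s3.png

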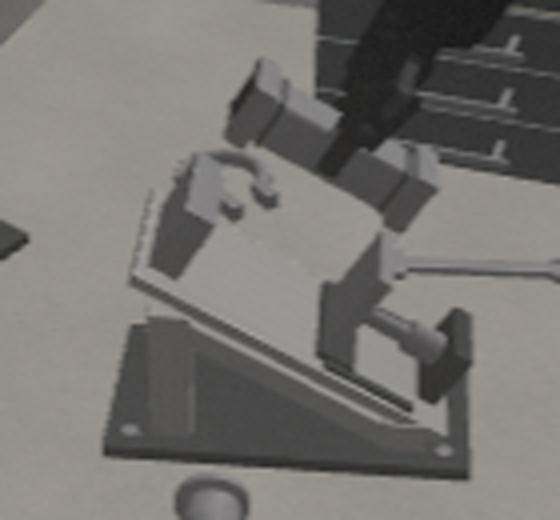

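View pics/w3.png

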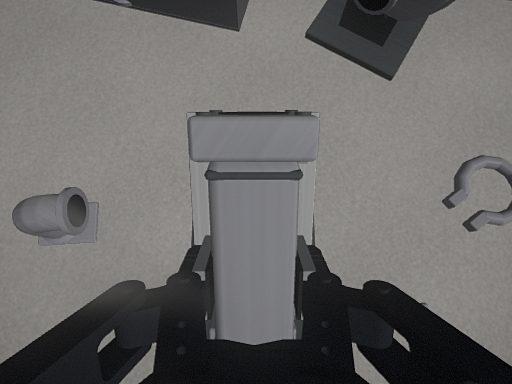

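s3: the valve is held parallel above the bed, its lower flange at (410,190) just uphill of the gate top (385,250), and its upper end over the hood. w3: the valve (columns 189–320, centre 254) is centred over the bed. Next I lower it to just above the hood.

Request:
arm_command --plan '[{"claw": 1,"tx": 0.004,"ty": 0.0007,"tz": 0,"ax": -0.2,"ay": 0.1,"az": -0.1},{"claw": 1,"tx": 0,"ty": 0,"tz": 0.006,"ax": 0,"ay": 0,"az": 0},{"claw": 1,"tx": 0,"ty": 0,"tz": 0.007,"ax": 0,"ay": 0,"az": 0},{"claw": 1,"tx": 0,"ty": 0,"tz": 0.008,"ax": 0,"ay": 0,"az": 0},{"claw": 1,"tx": 0,"ty": 0,"tz": 0.008,"ax": 0,"ay": 0,"az": 0},{"claw": 1,"tx": 0,"ty": 0,"tz": 0.007,"ax": 0,"ay": 0,"az": 0},{"claw": 1,"tx": 0,"ty": 0,"tz": 0.006,"ax": 0,"ay": 0,"az": 0},{"claw": 1,"tx": 0,"ty": 0,"tz": 0.003,"ax": 0,"ay": 0,"az": 0},{"claw": 1,"tx": 0,"ty": 0,"tz": 0,"ax": 0,"ay": 0,"az": 0},{"claw": 1,"tx": 0,"ty": 0,"tz": 0,"ax": 0,"ay": 0,"az": 0}]'

```text
clock: 8.42
tcp_pos: [0.4135, -0.1804, 0.3373]
orientation: [-2.95, -0.371, -0.799]
contact_force: [0.0, -0.4, -4.7]
grip_width: 0.0345
gripper_force: 101.3
```

```bash
cat > side.py <<'E'
from h import *
import sys; f=sys.argv[1]; sys.argv=['x']
from plan import B,S
a=r.grab_frame('side')[:,:,::-1];T=cam('side')
for t in ['valve_center','hood_lip','gate_face']:
    for d in r.tip_of(t,'side')[:1]: print(t,round(d['confidence'],2),1000*B.T@(w(T,d['location'])-S))
cv2.imwrite(f'pics/{f}.png',cv2.resize(a[90:220,200:340],(560,520),interpolation=cv2.INTER_CUBIC))
E
python3 side.py s4
```

```text
t 8.4167 tcp [ 0.4135 -0.1804  0.3373] F seat axes [-2.4128 -0.3515 -4.0722] grip 0.03445395383664709 
 joints [ 0.868   0.1767 -0.534   2.2489 -0.6107  0.3573 -0.425 ]
 valve centre in seat frame mm [26.5101 -1.0313 63.5766]  rot left (tool,deg) [ 0.1321 -0.2906  0.0652]
valve_center 0.6 [24.4651 -5.2706 62.0411]
hood_lip 0.7 [58.4102  1.7122 35.4782]
gate_face 0.86 [-57.9187   0.5296   9.3348]
```

Request:
arm_command --plan '[{"claw": 1,"tx": -0.004,"ty": -0.001,"tz": 0,"ax": 0.1,"ay": -0.3,"az": 0},{"claw": 1,"tx": -0.004,"ty": 0,"tz": 0,"ax": 0,"ay": 0,"az": 0},{"claw": 1,"tx": -0.004,"ty": 0,"tz": 0,"ax": 0,"ay": 0,"az": 0},{"claw": 1,"tx": -0.004,"ty": 0,"tz": 0,"ax": 0,"ay": 0,"az": 0},{"claw": 1,"tx": -0.004,"ty": 0,"tz": 0,"ax": 0,"ay": 0,"az": 0},{"claw": 1,"tx": -0.004,"ty": 0,"tz": 0,"ax": 0,"ay": 0,"az": 0},{"claw": 1,"tx": -0.003,"ty": 0,"tz": 0,"ax": 0,"ay": 0,"az": 0},{"claw": 1,"tx": -0.003,"ty": 0,"tz": 0,"ax": 0,"ay": 0,"az": 0},{"claw": 1,"tx": 0,"ty": 0,"tz": 0,"ax": 0,"ay": 0,"az": 0},{"claw": 1,"tx": 0,"ty": 0,"tz": 0,"ax": 0,"ay": 0,"az": 0}]'

```text
clock: 9.45
tcp_pos: [0.3896, -0.1855, 0.3238]
orientation: [-2.95, -0.372, -0.797]
contact_force: [5.1, 4.7, 0.4]
grip_width: 0.0346
gripper_force: 101.5
```

```bash
python3 side.py s5
```

```text
t 9.45 tcp [ 0.3896 -0.1855  0.3238] F seat axes [ 5.5117  3.2488 -2.7376] grip 0.03462219473845028 
 joints [ 0.9418  0.1777 -0.5712  2.2944 -0.6846  0.3389 -0.3116]
 valve centre in seat frame mm [-1.5859  0.0466 64.0902]  rot left (tool,deg) [ 0.0865 -0.2081  0.1101]
valve_center 0.94 [-1.5703 -1.456  64.9968]
hood_lip 0.84 [58.5888  0.8071 35.3845]
gate_face 0.72 [-70.2699   1.5905   8.3042]
```

Request:
arm_command --plan '[{"claw": 1,"tx": -0.003,"ty": 0,"tz": 0,"ax": 0.1,"ay": -0.2,"az": 0.1},{"claw": 1,"tx": -0.003,"ty": 0,"tz": 0,"ax": 0,"ay": 0,"az": 0},{"claw": 1,"tx": -0.003,"ty": 0,"tz": 0,"ax": 0,"ay": 0,"az": 0},{"claw": 1,"tx": -0.003,"ty": 0,"tz": 0,"ax": 0,"ay": 0,"az": 0},{"claw": 1,"tx": -0.003,"ty": 0,"tz": 0,"ax": 0,"ay": 0,"az": 0},{"claw": 1,"tx": -0.003,"ty": 0,"tz": 0,"ax": 0,"ay": 0,"az": 0},{"claw": 1,"tx": -0.003,"ty": 0,"tz": 0,"ax": 0,"ay": 0,"az": 0},{"claw": 1,"tx": 0,"ty": 0,"tz": 0,"ax": 0,"ay": 0,"az": 0},{"claw": 1,"tx": 0,"ty": 0,"tz": 0,"ax": 0,"ay": 0,"az": 0},{"claw": 1,"tx": 0,"ty": 0,"tz": 0,"ax": 0,"ay": 0,"az": 0}]'

```text
clock: 10.48
tcp_pos: [0.3737, -0.1898, 0.3145]
orientation: [-2.95, -0.372, -0.795]
contact_force: [10.7, 6.5, 3.5]
grip_width: 0.0345
gripper_force: 101.2
```

```bash
python3 side.py s6; python3 -c "
from h import *
cv2.imwrite('pics/w6.png',r.grab_frame('wrist')[:,:,::-1])"
```

```text
t 10.4833 tcp [ 0.3737 -0.1898  0.3145] F seat axes [12.1008  3.6791 -2.9287] grip 0.03451971659563704 
 joints [ 0.9964  0.1826 -0.5978  2.3226 -0.7359  0.3279 -0.2296]
 valve centre in seat frame mm [-20.6653  -0.0354  64.2481]  rot left (tool,deg) [ 0.0275 -0.1684  0.0909]
valve_center 0.69 [-19.9907  -4.4117  65.7998]
hood_lip 0.77 [58.4086  1.3797 32.9229]
gate_face 0.72 [-88.778    3.0571   9.5493]
```

View pics/s6.png

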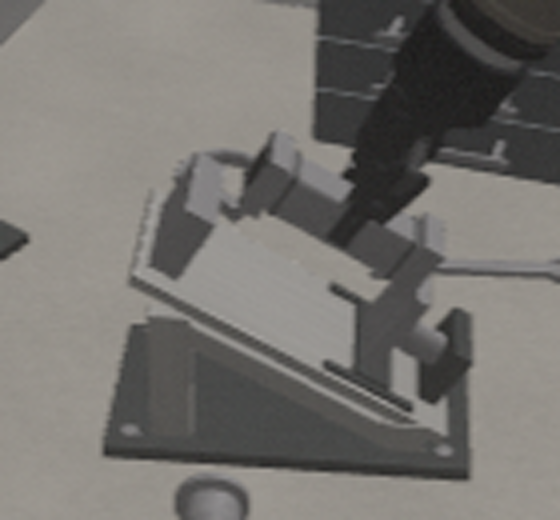

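View pics/w6.png

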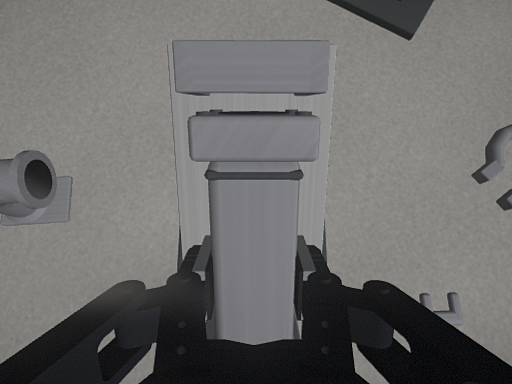

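s6/w6: the gate is pushed back about 28 mm. The valve's upper end (row 113) is clear of the hood lip (row 93) and laterally centred to about 1 mm. Next I lower, watching for uphill drift.

Request:
arm_command --plan '[{"claw": 1,"tx": -0.002,"ty": -0.001,"tz": 0.001,"ax": 0,"ay": -0.1,"az": 0.1},{"claw": 1,"tx": 0,"ty": 0,"tz": 0.003,"ax": 0,"ay": 0,"az": 0},{"claw": 1,"tx": 0,"ty": 0,"tz": 0.003,"ax": 0,"ay": 0,"az": 0},{"claw": 1,"tx": 0,"ty": 0,"tz": 0.003,"ax": 0,"ay": 0,"az": 0},{"claw": 1,"tx": 0,"ty": 0,"tz": 0.003,"ax": 0,"ay": 0,"az": 0},{"claw": 1,"tx": 0,"ty": 0,"tz": 0.003,"ax": 0,"ay": 0,"az": 0},{"claw": 1,"tx": 0,"ty": 0,"tz": 0.003,"ax": 0,"ay": 0,"az": 0},{"claw": 1,"tx": 0,"ty": 0,"tz": 0.002,"ax": 0,"ay": 0,"az": 0},{"claw": 1,"tx": 0,"ty": 0,"tz": 0,"ax": 0,"ay": 0,"az": 0},{"claw": 1,"tx": 0,"ty": 0,"tz": 0,"ax": 0,"ay": 0,"az": 0}]'

```text
clock: 11.57
tcp_pos: [0.3828, -0.1881, 0.2959]
orientation: [-2.954, -0.369, -0.797]
contact_force: [11.0, 2.2, 3.1]
grip_width: 0.0347
gripper_force: 101.7
```

```bash
python3 side.py s7
```

```text
t 11.5667 tcp [ 0.3828 -0.1881  0.2959] F seat axes [11.239  -0.5851 -2.9633] grip 0.03466140617955947 
 joints [ 0.9785  0.2359 -0.6081  2.3254 -0.7457  0.2614 -0.2198]
 valve centre in seat frame mm [-21.9955  -1.3441  43.5881]  rot left (tool,deg) [ 0.2805 -0.169   0.0041]
valve_center 0.57 [-20.9758  -0.8961  42.9656]
hood_lip 0.69 [60.2912 -0.1766 35.1123]
gate_face 0.72 [-92.5386   1.1187  10.0074]
```

Joint 6 is nearing its 0.17 limit. I'll lean the tool back about 6° around the valve as I go down, then let the valve swing flat in the pads on bed contact.

Request:
arm_command --plan '[{"claw": 1,"tx": 0.002,"ty": -0.001,"tz": 0.002,"ax": 0.2,"ay": -0.8,"az": 0},{"claw": 1,"tx": 0.002,"ty": 0,"tz": 0.002,"ax": 0,"ay": -0.8,"az": 0},{"claw": 1,"tx": 0.0022,"ty": 0,"tz": 0.002,"ax": 0,"ay": -0.8,"az": 0},{"claw": 1,"tx": 0.0022,"ty": 0,"tz": 0.002,"ax": 0,"ay": -0.8,"az": 0},{"claw": 1,"tx": 0.0022,"ty": 0,"tz": 0.002,"ax": 0,"ay": -0.8,"az": 0},{"claw": 1,"tx": 0.0022,"ty": 0,"tz": 0.002,"ax": 0,"ay": -0.8,"az": 0},{"claw": 1,"tx": 0.0022,"ty": 0,"tz": 0.002,"ax": 0,"ay": -0.8,"az": 0},{"claw": 1,"tx": 0.002,"ty": 0,"tz": 0.002,"ax": 0,"ay": -0.8,"az": 0},{"claw": 1,"tx": 0,"ty": 0,"tz": 0,"ax": 0,"ay": 0,"az": 0},{"claw": 1,"tx": 0,"ty": 0,"tz": 0,"ax": 0,"ay": 0,"az": 0}]'

```text
clock: 12.6
tcp_pos: [0.4052, -0.1815, 0.2901]
orientation: [-3.003, -0.378, -0.638]
contact_force: [11.2, 2.1, 7.8]
grip_width: 0.0345
gripper_force: 102.2
```

```bash
python3 side.py s8
```

```text
t 12.6 tcp [ 0.4052 -0.1815  0.2901] F seat axes [13.7293 -0.7249  1.1005] grip 0.034494795074883504 
 joints [ 0.6902  0.2418 -0.3664  2.2832 -0.4768  0.3138 -0.5403]
 valve centre in seat frame mm [-22.0813  -0.2387  27.7292]  rot left (tool,deg) [0.1844 6.0431 0.0951]
valve_center 0.67 [-21.7929  -1.7804  32.0139]
hood_lip 0.8 [59.215  -3.1572 32.5032]
gate_face 0.65 [-92.2214   1.7087   8.6468]
```

Request:
arm_command --plan '[{"claw": 1,"tx": 0,"ty": 0,"tz": 0.002,"ax": 0,"ay": 0,"az": 0},{"claw": 1,"tx": 0,"ty": 0,"tz": 0.003,"ax": 0,"ay": 0,"az": 0},{"claw": 1,"tx": 0,"ty": 0,"tz": 0.003,"ax": 0,"ay": 0,"az": 0},{"claw": 1,"tx": 0,"ty": 0,"tz": 0.003,"ax": 0,"ay": 0,"az": 0},{"claw": 1,"tx": 0,"ty": 0,"tz": 0.003,"ax": 0,"ay": 0,"az": 0},{"claw": 1,"tx": 0,"ty": 0,"tz": 0.002,"ax": 0,"ay": 0,"az": 0},{"claw": 1,"tx": 0,"ty": 0,"tz": 0.001,"ax": 0,"ay": 0,"az": 0},{"claw": 1,"tx": 0,"ty": 0,"tz": 0,"ax": 0,"ay": 0,"az": 0},{"claw": 1,"tx": 0,"ty": 0,"tz": 0,"ax": 0,"ay": 0,"az": 0},{"claw": 1,"tx": 0,"ty": 0,"tz": 0,"ax": 0,"ay": 0,"az": 0}]'

```text
clock: 13.63
tcp_pos: [0.4117, -0.1799, 0.2744]
orientation: [-3.003, -0.377, -0.638]
contact_force: [11.7, 2.4, 8.0]
grip_width: 0.0349
gripper_force: 102.4
```

```bash
python3 side.py s9
```

```text
t 13.6333 tcp [ 0.4117 -0.1799  0.2744] F seat axes [14.3447 -0.5256  0.9071] grip 0.03488339301307984 
 joints [ 0.6821  0.2816 -0.3729  2.2839 -0.4806  0.2707 -0.5368]
 valve centre in seat frame mm [-24.1415  -0.2279  10.7984]  rot left (tool,deg) [0.1811 6.0343 0.0659]
valve_center 0.9 [-25.2478   1.1504  15.3545]
hood_lip 0.67 [59.9623  1.6196 34.3152]
gate_face 0.71 [-93.3733   3.0774  10.1991]
```

Request:
arm_command --plan '[{"claw": 1,"tx": -0.0015,"ty": 0,"tz": 0.001,"ax": 0,"ay": 0.6,"az": 0},{"claw": 1,"tx": -0.0015,"ty": 0,"tz": 0.001,"ax": 0,"ay": 0.6,"az": 0},{"claw": 1,"tx": -0.0015,"ty": 0,"tz": 0.001,"ax": 0,"ay": 0.6,"az": 0},{"claw": 1,"tx": -0.0015,"ty": 0,"tz": 0.001,"ax": 0,"ay": 0.6,"az": 0},{"claw": 1,"tx": -0.0015,"ty": 0,"tz": 0.001,"ax": 0,"ay": 0.6,"az": 0},{"claw": 1,"tx": 0,"ty": 0,"tz": 0,"ax": 0,"ay": 0,"az": 0},{"claw": 1,"tx": 0,"ty": 0,"tz": 0,"ax": 0,"ay": 0,"az": 0},{"claw": 1,"tx": 0,"ty": 0,"tz": 0,"ax": 0,"ay": 0,"az": 0},{"claw": 1,"tx": 0,"ty": 0,"tz": 0,"ax": 0,"ay": 0,"az": 0},{"claw": 1,"tx": 0,"ty": 0,"tz": 0,"ax": 0,"ay": 0,"az": 0}]'

```text
clock: 14.67
tcp_pos: [0.4068, -0.1812, 0.2666]
orientation: [-2.98, -0.374, -0.713]
contact_force: [9.9, 2.0, 7.4]
grip_width: 0.0346
gripper_force: 102.3
```

```bash
python3 plan.py
```

```text
t 14.6667 tcp [ 0.4068 -0.1812  0.2666] F seat axes [12.4567 -0.5255  1.4051] grip 0.0346244693188422 
 joints [ 0.8129  0.31   -0.5009  2.3024 -0.5825  0.2065 -0.4094]
 valve centre in seat frame mm [-24.1701  -0.2938   5.8676]  rot left (tool,deg) [0.1773 3.1015 0.0472]
```

Request:
arm_command --plan '[{"claw": 1,"tx": 0.001,"ty": 0,"tz": 0.001,"ax": 0,"ay": 0,"az": 0},{"claw": 1,"tx": 0.001,"ty": 0,"tz": 0.001,"ax": 0,"ay": 0,"az": 0},{"claw": 1,"tx": 0,"ty": 0,"tz": 0.001,"ax": 0,"ay": 0,"az": 0},{"claw": 1,"tx": 0,"ty": 0,"tz": 0.001,"ax": 0,"ay": 0,"az": 0},{"claw": 1,"tx": 0,"ty": 0,"tz": 0.001,"ax": 0,"ay": 0,"az": 0},{"claw": 1,"tx": 0,"ty": 0,"tz": 0.001,"ax": 0,"ay": 0,"az": 0},{"claw": 1,"tx": 0,"ty": 0,"tz": 0,"ax": 0,"ay": 0,"az": 0},{"claw": 1,"tx": 0,"ty": 0,"tz": 0,"ax": 0,"ay": 0,"az": 0},{"claw": 1,"tx": 0,"ty": 0,"tz": 0,"ax": 0,"ay": 0,"az": 0},{"claw": 1,"tx": 0,"ty": 0,"tz": 0,"ax": 0,"ay": 0,"az": 0}]'

```text
clock: 15.5
tcp_pos: [0.4098, -0.1805, 0.2618]
orientation: [-2.981, -0.371, -0.711]
contact_force: [0.9, -0.1, 16.1]
grip_width: 0.0345
gripper_force: 104.5
```

```bash
python3 side.py s10
```

```text
t 15.5 tcp [ 0.4098 -0.1805  0.2618] F seat axes [ 8.7928 -0.3059 13.47  ] grip 0.03451869087807569 
 joints [ 0.7979  0.3223 -0.4913  2.3007 -0.5872  0.195  -0.4077]
 valve centre in seat frame mm [-24.1995  -0.405    0.216 ]  rot left (tool,deg) [ 0.1888  3.2048 -0.0456]
valve_center 0.77 [-23.8286  -1.6187   1.5786]
hood_lip 0.9 [55.2712 -2.9573 34.1546]
gate_face 0.63 [-88.1833   0.9518  10.9578]
```

View pics/s10.png

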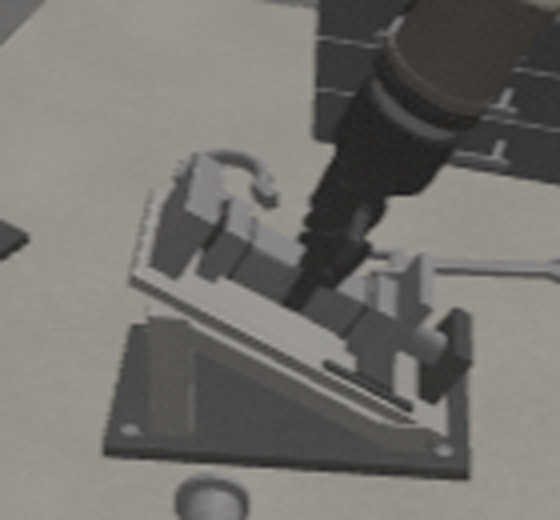

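s10: the valve is on the bed behind the hood lip, its upper end at (230,225) just below the lip (205,190). The gate is held back and the bed contact force is about 17 N. Next I guide it uphill with the gate following.

Request:
arm_command --plan '[{"claw": 1,"tx": 0,"ty": 0,"tz": -0.0005,"ax": 0,"ay": 0,"az": 0},{"claw": 1,"tx": 0.003,"ty": 0,"tz": -0.0002,"ax": 0,"ay": 0,"az": 0},{"claw": 1,"tx": 0.003,"ty": 0,"tz": -0.0002,"ax": 0,"ay": 0,"az": 0},{"claw": 1,"tx": 0.003,"ty": 0,"tz": -0.0002,"ax": 0,"ay": 0,"az": 0},{"claw": 1,"tx": 0.003,"ty": 0,"tz": -0.0002,"ax": 0,"ay": 0,"az": 0},{"claw": 1,"tx": 0.003,"ty": 0,"tz": -0.0002,"ax": 0,"ay": 0,"az": 0},{"claw": 1,"tx": 0.003,"ty": 0,"tz": -0.0002,"ax": 0,"ay": 0,"az": 0},{"claw": 1,"tx": 0.001,"ty": 0,"tz": 0,"ax": 0,"ay": 0,"az": 0},{"claw": 1,"tx": 0,"ty": 0,"tz": 0,"ax": 0,"ay": 0,"az": 0},{"claw": 1,"tx": 0,"ty": 0,"tz": 0,"ax": 0,"ay": 0,"az": 0}]' --squeeze 50

```text
clock: 16.53
tcp_pos: [0.425, -0.1767, 0.2709]
orientation: [-2.981, -0.371, -0.709]
contact_force: [5.9, -2.6, 5.2]
grip_width: 0.0346
gripper_force: 102.7
```

```bash
python3 side.py s11
```

```text
t 16.5333 tcp [ 0.425  -0.1767  0.2709] F seat axes [ 7.0001 -4.0165  1.9903] grip 0.03455310294577693 
 joints [ 0.7279  0.3109 -0.4384  2.2733 -0.562   0.2225 -0.4619]
 valve centre in seat frame mm [-6.2644 -0.3573  0.2804]  rot left (tool,deg) [ 0.1653  3.2749 -0.0696]
valve_center 0.76 [-4.0839 -2.7109  3.6653]
hood_lip 0.63 [56.0235 -0.6965 34.987 ]
gate_face 0.82 [-75.9934   0.7421   9.0052]
```

Request:
arm_command --plan '[{"claw": 1,"tx": 0,"ty": 0.0005,"tz": 0,"ax": 0,"ay": 0.3,"az": 0},{"claw": 1,"tx": 0,"ty": 0,"tz": 0,"ax": 0,"ay": 0.3,"az": 0},{"claw": 1,"tx": 0,"ty": 0,"tz": 0,"ax": 0,"ay": 0.3,"az": 0},{"claw": 1,"tx": 0,"ty": 0,"tz": 0,"ax": 0,"ay": 0.3,"az": 0},{"claw": 1,"tx": 0,"ty": 0,"tz": 0,"ax": 0,"ay": 0.3,"az": 0},{"claw": 1,"tx": 0,"ty": 0,"tz": 0,"ax": 0,"ay": 0,"az": 0},{"claw": 1,"tx": 0,"ty": 0,"tz": 0,"ax": 0,"ay": 0,"az": 0},{"claw": 1,"tx": 0,"ty": 0,"tz": 0,"ax": 0,"ay": 0,"az": 0},{"claw": 1,"tx": 0,"ty": 0,"tz": 0,"ax": 0,"ay": 0,"az": 0},{"claw": 1,"tx": 0,"ty": 0,"tz": 0,"ax": 0,"ay": 0,"az": 0}]' --squeeze 50

```text
clock: 17.57
tcp_pos: [0.4233, -0.1772, 0.2698]
orientation: [-2.969, -0.368, -0.74]
contact_force: [2.0, -3.4, 6.1]
grip_width: 0.0344
gripper_force: 103.5
```

```bash
python3 side.py s12
```

```text
t 17.5667 tcp [ 0.4233 -0.1772  0.2698] F seat axes [ 4.0167 -3.8261  4.7337] grip 0.03444837532099932 
 joints [ 0.7861  0.3201 -0.4958  2.2788 -0.6058  0.202  -0.4084]
 valve centre in seat frame mm [-4.7298 -0.1992  0.0715]  rot left (tool,deg) [ 0.0582  1.9884 -0.1404]
valve_center 0.93 [-5.4103 -0.527   4.2663]
hood_lip 0.66 [59.3061 -1.6474 32.3927]
gate_face 0.69 [-71.4181   4.1521   8.6917]
```

Request:
arm_command --plan '[{"claw": 0.5,"tx": 0,"ty": 0,"tz": 0,"ax": 0,"ay": 0,"az": 0},{"claw": 0.4,"tx": 0,"ty": 0,"tz": 0,"ax": 0,"ay": 0,"az": 0},{"claw": 0.2,"tx": 0,"ty": 0,"tz": 0,"ax": 0,"ay": 0,"az": 0},{"claw": 0.1,"tx": 0,"ty": 0,"tz": 0,"ax": 0,"ay": 0,"az": 0},{"claw": 0,"tx": 0,"ty": 0,"tz": 0,"ax": 0,"ay": 0,"az": 0},{"claw": 0,"tx": 0,"ty": 0,"tz": 0,"ax": 0,"ay": 0,"az": 0},{"claw": 0,"tx": 0,"ty": 0,"tz": 0,"ax": 0,"ay": 0,"az": 0},{"claw": 0,"tx": 0,"ty": 0,"tz": 0,"ax": 0,"ay": 0,"az": 0},{"claw": 0,"tx": 0,"ty": 0,"tz": 0,"ax": 0,"ay": 0,"az": 0},{"claw": 0,"tx": 0,"ty": 0,"tz": 0,"ax": 0,"ay": 0,"az": 0}]'

```text
clock: 18.6
tcp_pos: [0.4221, -0.1755, 0.2684]
orientation: [-2.965, -0.371, -0.733]
contact_force: [0.2, 0.9, 0.6]
grip_width: 0.0856
gripper_force: 0.0
```

```bash
python3 side.py s13;python3 -c "
from h import *
b=cv2.imread('pics/s13.png');a=r.grab_frame('wrist')[:,:,::-1]
cv2.imwrite('pics/c13.png',np.hstack([cv2.resize(b,(400,372)),cv2.resize(np.ascontiguousarray(a),(400,300))[0:300].copy() if 0 else cv2.copyMakeBorder(cv2.resize(np.ascontiguousarray(a),(400,300)),0,72,0,0,cv2.BORDER_CONSTANT)]))"
```

```text
t 18.6 tcp [ 0.4221 -0.1755  0.2684] F seat axes [0.6827 0.8398 0.2784] grip 0.08563398551170286 
 joints [ 0.7846  0.3214 -0.4964  2.2816 -0.6054  0.2039 -0.4093]
 valve centre in seat frame mm [-6.7122  2.6732 -0.7804]  rot left (tool,deg) [-0.2481  2.2008 -0.1193]
valve_center 0.83 [ 1.6761 -2.781  -0.6888]
hood_lip 0.75 [57.7787  0.6947 35.3527]
gate_face 0.84 [-64.2812   0.8203   6.8824]
```

View pics/c13.png

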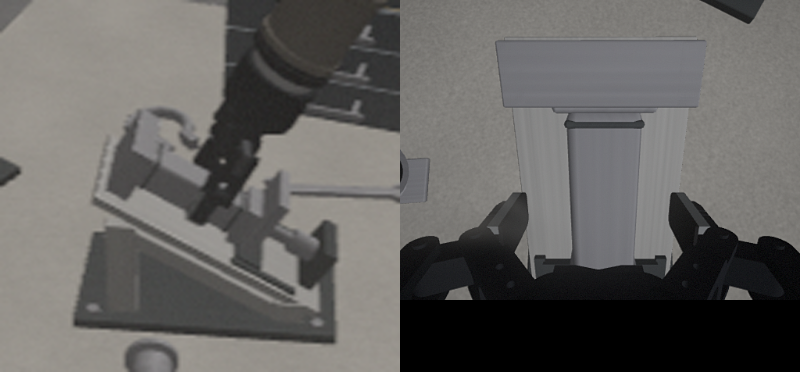

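Request:
arm_command --plan '[{"claw": 0,"tx": 0,"ty": 0.001,"tz": -0.005,"ax": 0,"ay": 0,"az": 0},{"claw": 0,"tx": 0,"ty": 0.001,"tz": -0.01,"ax": 0,"ay": 0,"az": 0},{"claw": 0,"tx": 0.001,"ty": 0,"tz": -0.012,"ax": 0,"ay": 0,"az": 0},{"claw": 0,"tx": 0.002,"ty": 0,"tz": -0.012,"ax": 0,"ay": 0,"az": 0},{"claw": 0,"tx": 0.002,"ty": 0,"tz": -0.012,"ax": 0,"ay": 0,"az": 0},{"claw": 0,"tx": 0.003,"ty": 0,"tz": -0.015,"ax": 0,"ay": 0,"az": 0},{"claw": 0,"tx": 0.005,"ty": 0,"tz": -0.015,"ax": 0,"ay": 0,"az": 0},{"claw": 0,"tx": 0.01,"ty": 0,"tz": -0.015,"ax": 0,"ay": 0,"az": 0},{"claw": 0,"tx": 0.01,"ty": 0,"tz": -0.015,"ax": 0,"ay": 0,"az": 0},{"claw": 0,"tx": 0,"ty": 0,"tz": 0,"ax": 0,"ay": 0,"az": 0}]'

```text
clock: 19.68
tcp_pos: [0.4019, -0.1839, 0.3856]
orientation: [-2.968, -0.372, -0.741]
contact_force: [0.9, -0.1, -0.1]
grip_width: 0.0852
gripper_force: 0.0
```

```bash
python3 side.py s14; python3 - <<'E'
from h import *
import sys; sys.argv=['x']
from plan import B,S
for n in ['wrist','top']:
    T=cam(n);a=r.grab_frame(n)[:,:,::-1]
    if n=='wrist': cv2.imwrite('pics/w14.png',a)
    for t in ['valve_center','hood_lip','gate_face']:
        for d in r.tip_of(t,n)[:1]: print(n,t,round(d['confidence'],2),1000*B.T@(w(T,d['location'])-S))
b=cv2.imread('pics/s14.png');a=cv2.imread('pics/w14.png')
cv2.imwrite('pics/c14.png',np.hstack([cv2.resize(b,(400,372)),cv2.resize(a[:,60:445],(400,372))]))
E
```

```text
t 19.6833 tcp [ 0.4019 -0.1839  0.3856] F seat axes [ 0.6513 -0.3041 -0.5219] grip 0.0852364737887161 
 joints [ 0.8045  0.0711 -0.4312  2.2089 -0.521   0.5224 -0.5314]
 valve centre in seat frame mm [ 33.8615  -1.2121 111.5069]  rot left (tool,deg) [ 0.0011  1.9525 -0.0164]
valve_center 0.68 [ 0.9309 -3.3234  2.5991]
hood_lip 0.96 [55.1214  0.1074 35.0003]
gate_face 0.74 [-69.9961   3.973    7.6888]
t 19.8833 tcp [ 0.4003 -0.1834  0.3813] F seat axes [-0.1797  0.7739  0.0814] grip 0.08541877713732472 
 joints [ 0.8047  0.0763 -0.4316  2.2145 -0.5219  0.5197 -0.5294]
 valve centre in seat frame mm [ 29.6177   0.4386 108.5196]  rot left (tool,deg) [-0.2824  2.2569 -0.1416]
wrist valve_center 0.64 [-0.2258 -5.031   1.9756]
wrist hood_lip 0.94 [58.8238  3.0278 29.8658]
wrist gate_face 0.95 [-71.2786   0.2879  10.7745]
top valve_center 0.55 [-1.1526  0.8114 -0.1365]
top hood_lip 0.61 [60.5048  2.3809 33.4849]
top gate_face 0.55 [-67.6244   1.7568  16.6632]
```

View pics/c14.png

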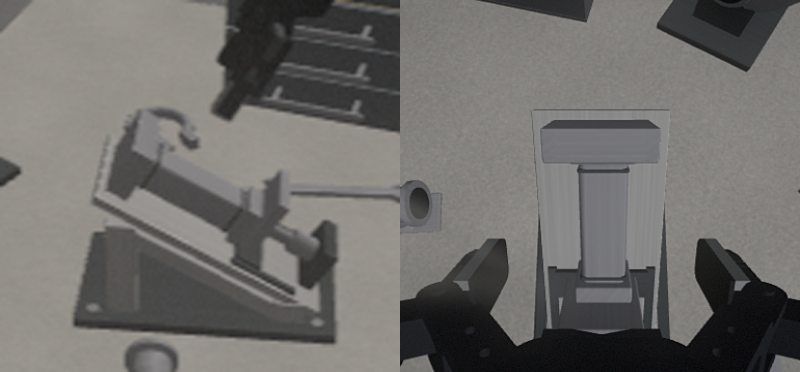

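c14: the valve lies flat and straight, its upper flange under the hood lip and the gate bearing on its lower end. The gate reads about -70 mm and the valve centre about 0, both as required, and the fingers are clear.

```bash
python3 -c "
from bench import r
print(r.hand_in())"
```

```text
the job is handed in; nothing more can be done
None
```

The long valve is in the stand with its upper end under the hood and the spring gate holding it there. The gripper was clear and I didn't touch the other parts; the job was handed in at about 20 s, and no verdict came back.

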